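# Clear the jammed ink tin from the gravity-feed rack

### The arm

A 6-joint arm with a two-finger parallel gripper is mounted at the origin on the work surface. World frame = base frame: x ahead of the robot, y to its left, z up, the work surface at z = 0. Lengths are in m, angles in rad, forces in N, time in s.
With the tool pointing down it reaches from about 0.35 to 0.975 m from the base axis. Payload 7.1 kg.
Tool frame: the origin (TCP) lies midway between the tips of the shut fingers; the grasp point (between the pads) lies 19 mm behind it; z points along the fingers, y is the line along which they close (so a half turn about z gives the same grasp; the last joint's range is limited). The gripper opens to 88 mm and grips with 3 to 60 N. Pads are 20 mm wide; open, the fingers measure 115 mm over their backs; the gripper's body (75 mm by 178 mm) begins 61 mm behind the grasp point.
Start: joints at [1.297, 0.423, 1.63, -0, 1.089, -0.019], TCP at [0.158, 0.605, 0.223] pointing down, gripper open.
Joint ranges: [-3, 3], [-0.9, 2.11], [0.09, 2.58], [-1.31, 4.45], [0.11, 2.69], [-2.54, 2.54]. Speed limits (rad/s): [2.39, 2.39, 3.01, 3.14, 3.14, 3.14].

### API

Orientations are given as a unit quaternion [w, x, y, z].
In Python, from station import move_pose, movel, movej, command_gripper, wait, inverse_kinematics, read_camera, camera_info, MotionError, job_done, get_time, get_joint_pos, get_qvel, get_effort, get_tcp_pos, get_ee_rot, get_ft_force, get_ft_torque, get_grip_width, get_finger_force gives the robot as it stands. Calls block until the motion is done:
- move_pose(position, orientation): joint-space move of the TCP to a pose.
- movel(position, frame=None, v=0.15, until_force=None): straight line of the TCP; frame=None keeps the orientation; v is the mean speed in m/s. With until_force (N) it stops when the force on the tool has changed by that much, and returns True; else False.
- movej(angles): joint-space move.
- command_gripper(opening): opening from 0.0 (shut) to 1.0 (fully open); the grip force is fixed at half the most; returns when the fingers have stopped.
- wait(seconds).
- inverse_kinematics(position, orientation): joint angles nearest the present ones, or None.
- read_camera(name): name is "scene" or "side" or "wrist"; returns the picture (420x560x3 uint8, red, green, blue); there is no depth.
- camera_info(name): a dict with "intrinsics" (3x3 intrinsics, pixels), "T" (4x4, takes a point from camera to world coordinates); the wrist camera has in their place "tool_from_camera" (4x4, takes a point from camera to tool coordinates, whose origin is the TCP and whose axes are the flange's). Camera axes: x right, y up, looking along -z (the intrinsics and any distortion apply to the point x, -y, -z); pixel columns grow to the right and rows downward; lengths in m; the calibration is good to about 2 mm. A picture is of the moment at which its call begins: read the wrist's pose just before it. camera_info takes no time and is no camera call.
A pose or a line that the arm cannot do raises MotionError and nothing moves.
- job_done(): hands the job in; it is judged then, once.
Readings, each from a call of its own:
- get_time(): time.
- get_joint_pos(): joint angles.
- get_qvel(): joint speeds.
- get_effort(): joint torques, N m.
- get_tcp_pos(): TCP position.
- get_ee_rot(): TCP orientation.
- get_ft_force(): force on the tool from outside, world axes, zero at the start.
- get_ft_torque(): the same for the moment, N m.
- get_grip_width(): opening from 0.0 (shut) to 1.0 (fully open).
- get_finger_force(): force on a finger pad.
Only numpy, scipy, OpenCV 4.12 (cv2) and the standard library are available. Lean on these libraries where they do the work, as an engineer would, in place of code of your own. Each camera call takes 0.05 s, during which the arm holds its last target. There are 200 camera calls.

### The job

A large ink tin has been loaded by mistake among the small blue ones in the middle lane of the gravity-feed rack and has jammed under the hold-down bar. Draw it back from the bar without forcing it, lift it out so that the small tins behind roll down to the front stop, and set it down gently, not dropped, on the floor of the wooden tray that holds the large tins. Leave the tins standing in the two trays, the tins in the other two lanes and the tools and jar on the bed as they are.

Things in the scene. Friction and masses are not known exactly. Their poses are not given: they have to be found in the camera images.
- jam_tin_mid (a point): Centre of the jammed tin: large blue-labelled steel ink tin, 70 mm in diameter, 52 mm long, about 0.3 kg, lying across the middle lane (axis along the rack's y), centre 35 mm off the lane floor, its upper front against the bar, small tins leaning on it from behind (1 to 2 N). Its flat ends (52 mm apart) can be gripped from above, over the 14 mm flanges; the lanes beside it are empty there.
- rack: Fixed gravity-feed tin rack of grey sheet steel, 400 mm (x) by 180 mm (y), origin on the bed under its middle. Three lanes, 56 mm wide at y = -59, 0, +59 mm, parted by flanges 14 mm high, open above, slope 13 degrees down to its -x end (front, towards the robot), where a 28 mm high stop closes them. Lane floor 32 mm above the bed at the stop (x = -200 mm), 124 mm at the rear (x = +200 mm).
- bar_mid (a point): Middle of the hold-down bar, a fixed steel rod 6 mm thick along the rack's y above all lanes, axis 59 mm square off the lane floor; its posts stand outside the lanes, 94 mm to either side. Small tins roll under it, large ones do not. It overhangs the jammed tin's front: raised straight up the tin catches it, so the tin must first move at least 9 mm (better 15) up the lane, pushing back the tins behind.
- queue_tin1: First small blue tin behind the jammed one, 52 mm in diameter and 52 mm long, about 0.17 kg, lying on its side across the middle lane; origin at its centre. Rolls freely. Its place once the lane is clear is at the front stop (rack x about -181 mm, z about 63 mm).
- queue_tin2: Second small blue tin behind, the same size; origin at its centre. Its place at last is behind the first (rack x about -130 mm, z about 75 mm).
- queue_tin3: Third small blue tin behind, the same size; origin at its centre. Its place at last is behind the second (rack x about -79 mm, z about 87 mm).
- red_tin: Small red tin at the front stop of the lane on the rack's +y side; origin at its centre. Leave alone.
- yellow_tin: Small yellow tin at the front stop of the lane on the rack's -y side; origin at its centre. Leave alone.
- tray_large: Fixed open wooden tray holding two large blue tins, 200 mm (x) by 172 mm (y), 40 mm high, walls and floor 6 mm thick; origin under its middle, z up. It stands left or right of the rack. The two tins stand side by side in its +x half (centres at x = +52, y = +/-39 mm); the -x half, nearer the robot, is free.
- tray_large_space (a point): Middle of the free half of the large tins' tray, on its inner floor (6 mm above the bed), 45 mm from the tray's middle towards its -x end; axes as the tray. A lying large tin with its axis along y has 15 mm to spare to the tray's end wall and about 25 mm to the standing tins.
- tray_small: The other tray, of the same make, holding two small blue tins (52 mm in diameter); origin under its middle. Not for the jammed tin.
- large_stock1: Large blue tin (70 mm in diameter, 52 mm tall) standing in the large tins' tray at its +y side; origin at its centre, z its axis. Leave standing.
- large_stock2: Large blue tin standing in the large tins' tray at its -y side; origin at its centre, z its axis. Leave standing.
- small_stock1: Small blue tin (52 mm in diameter, 52 mm tall) standing in the small tins' tray at its +y side; origin at its centre, z its axis. Leave standing.
- small_stock2: Small blue tin standing in the small tins' tray at its -y side; origin at its centre, z its axis. Leave standing.
- brayer: Bystander: ink roller, black rubber roller 80 mm wide and 38 mm thick at its origin (on the bed under the roller's middle), wooden handle reaching 155 mm to its -x. Lies on the bed between the robot and the left tray.
- tee_key: Bystander: steel T-handled key with a red sleeve, shaft 95 mm along its x, cross bar 84 mm along y at its origin, 12 mm thick, lying on the bed between the robot and the right tray.
- ink_jar: Bystander: closed glass jar 72 mm in diameter and 62 mm tall with a white lid, standing beyond the left tray, beside the rear of the rack; origin under its middle.
Things that resemble listed ones, but are neither listed nor needed, are in the scene too. What is shaped like the small_stock2 but orange or turquoise is not meant.

How it is judged:
At the end, for the whole second after the job is handed in: The large tin rests on the floor of the large tins' tray (centre 22 to 48 mm above its underside), the three small tins lie in the middle lane within 14 mm of their places at the front stop, all these at rest (under 30 mm/s), and the four stock tins stand upright (within 0.15 rad) (x of jam_tin_mid in the frame of tray_large between -0.096 and 0.096 m and y of jam_tin_mid in the frame of tray_large between -0.08 and 0.08 m and z of jam_tin_mid in the frame of tray_large between 0.022 and 0.048 m and linear speed of each of jam_tin, queue_tin1, queue_tin2, queue_tin3 below 0.03 m/s and x of queue_tin1 in the frame of rack between -0.2 and -0.065 m and y of queue_tin1 in the frame of rack between -0.012 and 0.012 m and z of each of queue_tin1, queue_tin2, queue_tin3 in the frame of rack below 0.105 m and x of queue_tin2 in the frame of rack between -0.2 and -0.065 m and y of queue_tin2 in the frame of rack between -0.012 and 0.012 m and x of queue_tin3 in the frame of rack between -0.2 and -0.065 m and y of queue_tin3 in the frame of rack between -0.012 and 0.012 m and angle between each of large_stock1, large_stock2, small_stock1, small_stock2's own z axis and vertical below 0.15 rad); the robot touches nothing.
It fails at once if the jammed tin is dropped or thrown: it moves faster than 0.6 m/s while the fingers do not hold it (a fall of about 18 mm) (contact force between the fingers and jam_tin below 0.05 N and linear speed of jam_tin above 0.6 m/s).
It fails at once if the jammed tin is forced against the rack or its bar with more than 40 N (contact force between jam_tin and rack above 40 N).
It fails at once if a stock tin in the trays, a tin of the other lanes, the roller, the key or the jar is moved by more than 30 mm (distance of any of large_stock1, large_stock2, small_stock1, small_stock2, red_tin, yellow_tin, brayer, tee_key, ink_jar from where it was at the start of the episode above 0.03 m).
It also fails if it takes over 42 s, if anything falls off the work surface, if the arm or the gripper's body presses on something with over 40 N, if the wrist force passes 120 N, or if a joint passes its speed limit or range.

## Working session

There is one attempt and no reset: what is moved stays moved. The work goes in short steps, each a Python script; the robot and the scene stay as the last script left them, time stands still between calls to the robot, and variables do not carry over. Pictures are saved under pics/ and viewed, at most 10 in all, crops included, and the job is handed in when it is done.

```bash
mkdir -p pics; ls; python3 - <<'E'
from station import *
import cv2,numpy as np
for n in("scene","side","wrist"):
    im=read_camera(n); cv2.imwrite(f"pics/{n}0.png",im[:,:,::-1]); i=camera_info(n); print(n,{k:np.round(v,4).tolist() if not isinstance(v,str) else v for k,v in i.items()})
print(get_time(),get_ee_rot())
E
```

```text
pics
scene {'intrinsics': [[405.074, 0.0, 276.5034], [0.0, 405.074, 210.1779], [0.0, 0.0, 1.0]], 'T': [[-0.4506, -0.614, 0.648, 1.2209], [0.8926, -0.2963, 0.3399, 0.298], [-0.0167, 0.7316, 0.6816, 0.8196], [0.0, 0.0, 0.0, 1.0]]}
side {'intrinsics': [[391.0538, 0.0, 275.6557], [0.0, 391.0538, 207.4977], [0.0, 0.0, 1.0]], 'T': [[0.9938, 0.0704, -0.086, 0.4209], [-0.1109, 0.5761, -0.8098, -0.9572], [-0.0075, 0.8143, 0.5804, 0.76], [0.0, 0.0, 0.0, 1.0]]}
wrist {'intrinsics': [[334.0404, 0.0, 280.7252], [0.0, 334.0404, 199.6801], [0.0, 0.0, 1.0]], 'tool_from_camera': [[0.0006, 0.962, 0.2732, 0.075], [1.0, -0.0008, 0.0006, 0.0007], [0.0008, 0.2732, -0.962, -0.1619], [0.0, 0.0, 0.0, 1.0]]}
0.15 [-8.07906724e-05  1.27037847e-01  9.91897702e-01 -5.72614271e-04]
```

View pics/scene0.png

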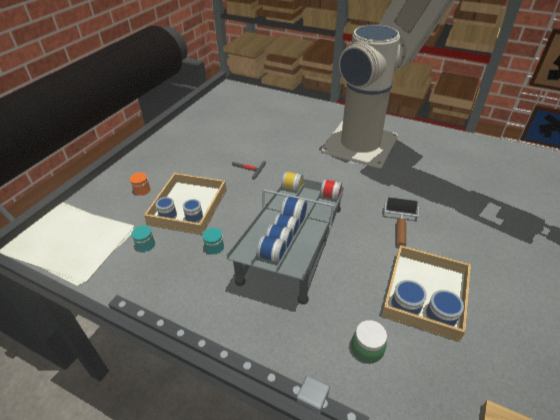

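View pics/side0.png

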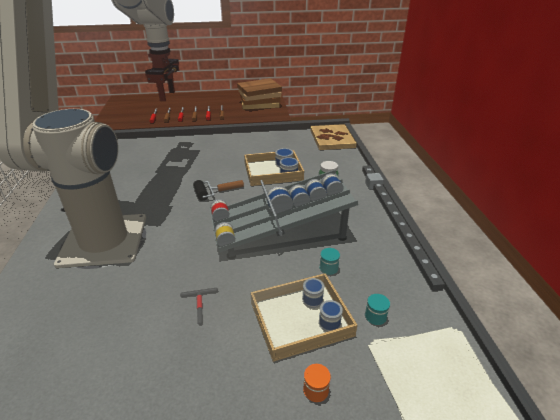

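The scene picture shows the jammed large tin at about (293,209), with three small tins behind it at (287,226), (279,236) and (270,248). The tray on the robot's left, at (428,290), seems to hold the large tins, and the one at (187,203) the small ones.
Possible mix-ups: the queue tins just listed, the stock tins at (410,295), (446,305), (166,207) and (192,210), the turquoise tins at (143,237) and (213,239), and the orange tin at (140,183). By its description (right behind the bar, larger), I choose (293,209) and check it in a crop.

```bash
python3 - <<'E'
import cv2
a=cv2.imread("pics/scene0.png")[165:305,225:355]; b=cv2.imread("pics/side0.png")[165:265,205:365]
cv2.imwrite("pics/cs.png",cv2.resize(a,None,fx=4.2,fy=4.2,interpolation=cv2.INTER_CUBIC)); cv2.imwrite("pics/cd.png",cv2.resize(b,None,fx=5,fy=5,interpolation=cv2.INTER_CUBIC))
E
```

```text
(no output)
```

View pics/cs.png

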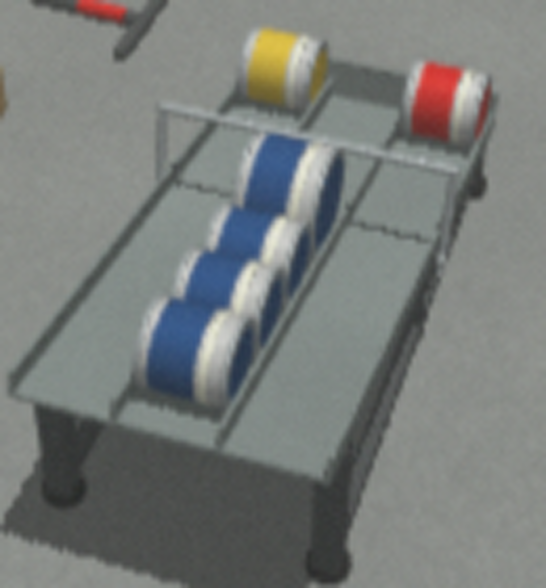

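View pics/cd.png

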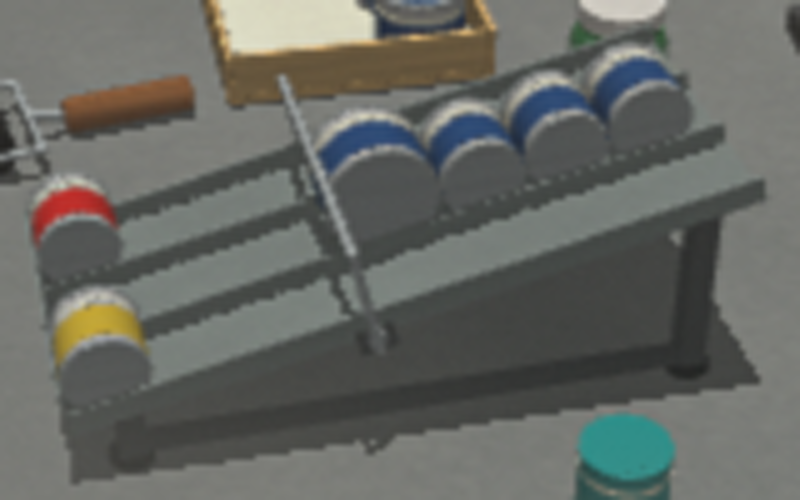

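The crops confirm that the tin at scene (293,209), right behind the bar, is larger than the rest, with a diameter of about 108 px against 85 px in the side crop. Bar ends: scene (263.6,190.5) and (332.6,205); side (261.6,180.6) and (275,215.4).

```bash
cat > h.py <<'E'
from station import *
import cv2,numpy as np
from scipy.spatial.transform import Rotation as R
def ray(n,p,T=None):
    i=camera_info(n); K=i["intrinsics"]
    if T is None: T=i["T"]
    d=np.linalg.inv(K)@[p[0],p[1],1]; d=T[:3,:3]@(d*[1,-1,-1]); return T[:3,3],d/np.linalg.norm(d)
def plane(n,p,z,T=None):
    o,d=ray(n,p,T); return o+d*(z-o[2])/d[2]
def tri(p,q):
    o,d=ray("scene",p);a,b=ray("side",q); s=np.linalg.lstsq(np.c_[d,-b],a-o,rcond=None)[0]
    x,y=o+d*s[0],a+b*s[1]; return (x+y)/2,np.linalg.norm(x-y)
def wristT():
    q=get_ee_rot(); T=np.eye(4); T[:3,:3]=R.from_quat([*q[1:],q[0]]).as_matrix(); T[:3,3]=get_tcp_pos(); return T@camera_info("wrist")["tool_from_camera"]
def quat(yaw): # tool down, tool x at world yaw
    q=(R.from_euler('z',yaw)*R.from_euler('x',np.pi)).as_quat(); return [q[3],*q[:3]]
E
python3 - <<'E'
from h import *
np.set_printoptions(precision=4,suppress=True)
L,e1=tri((332.6,205),(261.6,180.6)); Rr,e2=tri((263.6,190.5),(275,215.4)); print(L,e1,Rr,e2,np.linalg.norm(L-Rr))
# rear upper corner near -y ; 
def sc(x,y): return (225+x/4.2,165+y/4.2)
def sd(x,y): return (205+x/5,165+y/5)
print("rear -y corner",tri(sc(12,388),sd(762,184)))
d=L-Rr; yaw=np.arctan2(-d[0],d[1]); ex=np.array([np.cos(yaw),np.sin(yaw),0]); ey=np.array([-ex[1],ex[0],0])
m=(L+Rr)/2; c,s=np.cos(np.radians(13)),np.sin(np.radians(13))
up=ex*c+[0,0,s]; nn=-ex*s+[0,0,c]; jam=m+.0295*up-.024*nn
print("yaw",yaw,"bar",m,"jam",jam)
# side view -y disc face -> ray onto plane y'=-.026
o,dd=ray("side",sd(383,188)); t=((jam-.026*ey-o)@ey)/(dd@ey); print("jam via side",o+dd*t+.026*ey)
# yellow/red disc
im=read_camera("scene"); 
for z in(.058,):print("large tops",plane("scene",(410,293),z),plane("scene",(446,304),z),"small",plane("scene",(166,203),z),plane("scene",(192,206),z))
for n,p in(("NE",(396,249)),("NW",(469,262)),("FW",(463,331)),("FE",(386,306))): print(n,plane("scene",p,.04))
print(get_tcp_pos(),get_grip_width())
cv2.imwrite("pics/w.png",cv2.hconcat([cv2.imread("pics/wrist0.png")[:,:,:],cv2.resize(im[235:345,375:480,::-1],(400,420),interpolation=cv2.INTER_CUBIC)])[:, :960]); x=cv2.imread("pics/w.png"); cv2.imwrite("pics/w.png",cv2.resize(x,(800,350)))
E
```

```text
[0.4866 0.0723 0.1287] 0.0021596251300857695 [ 0.5091 -0.1121  0.1278] 0.0011188423478485287 0.18580603494554665
rear -y corner (array([ 0.748 , -0.0753,  0.1275]), np.float64(0.00032788772290285874))
yaw 0.12128704809098684 bar [ 0.4978 -0.0199  0.1282] jam [ 0.5317 -0.0157  0.1115]
jam via side [ 0.5323 -0.0157  0.1195]
large tops [0.6101 0.3115 0.058 ] [0.6045 0.3887 0.058 ] small [ 0.6062 -0.3771  0.058 ] [ 0.5844 -0.303   0.058 ]
NE [0.4768 0.2483 0.04  ]
NW [0.4408 0.4196 0.04  ]
FW [0.6433 0.435  0.04  ]
FE [0.6541 0.2721 0.04  ]
[0.1574 0.6045 0.2222] 0.996830006972712
```

View pics/w.png

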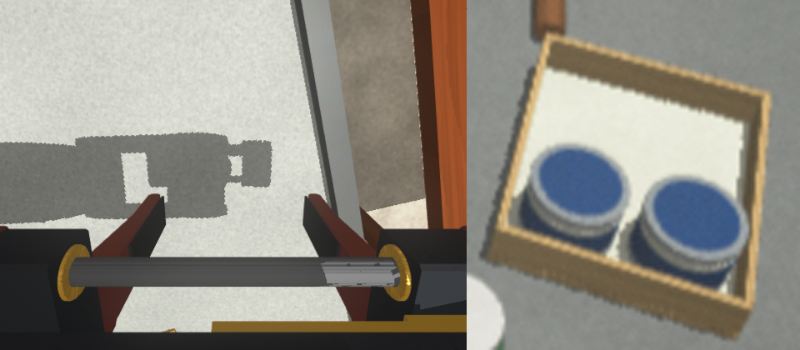

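The right half shows the large tins' tray with its free half towards the robot. Its tin lids are at scene (410,293) and (447,303), which gives 77 mm spacing, so this is the large tray. Next I look at the tray and the rack from the wrist.

```bash
python3 - <<'E'
from h import *
np.set_printoptions(precision=4,suppress=True)
a,b=plane("scene",(410.3,293.2),.058),plane("scene",(447,303.2),.058)
d=b-a; yt=np.arctan2(-d[0],d[1]); ex=np.array([np.cos(yt),np.sin(yt),0]); sp=(a+b)/2-.097*ex; print("tray yaw",yt,"space",sp,np.linalg.norm(d))
C=[plane("scene",p,.04) for p in((400.9,246.6),(470,264.2),(464.6,330),(383,309))]; print(np.array(C),np.mean(C,0))
t=get_time()
move_pose([sp[0],sp[1],.30],quat(yt)); print(get_joint_pos(),get_time()-t); wait(.2)
T1=wristT(); w1=read_camera("wrist")
move_pose([.532,-.016,.28],quat(.121)); wait(.2); print(get_joint_pos(),get_time()-t)
T2=wristT(); w2=read_camera("wrist")
np.savez("w.npz",T1=T1,T2=T2); cv2.imwrite("pics/w1.png",w1[:,:,::-1]);cv2.imwrite("pics/w2.png",w2[:,:,::-1])
E
```

```text
tray yaw 0.11313135831267694 space [0.5095 0.3403 0.058 ] 0.07858059868827158
[[0.4633 0.2574 0.04  ]
 [0.4469 0.4228 0.04  ]
 [0.6393 0.4376 0.04  ]
 [0.6647 0.2683 0.04  ]] [0.5536 0.3465 0.04  ]
[0.5703 0.3289 1.5844 0.0002 1.2286 2.0265] 1.7750000000000001
[-0.0507  0.2212  1.7785  0.0001  1.1418  1.3975] 3.5667
```

View pics/w1.png

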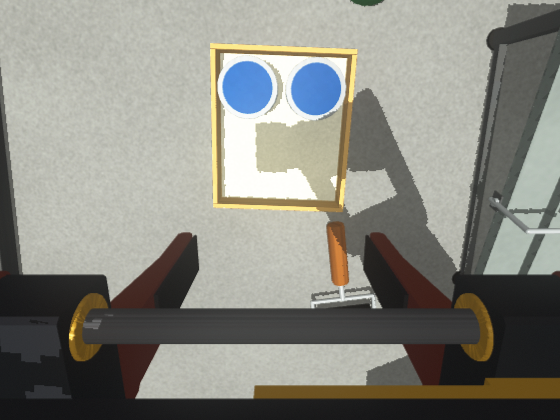

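View pics/w2.png

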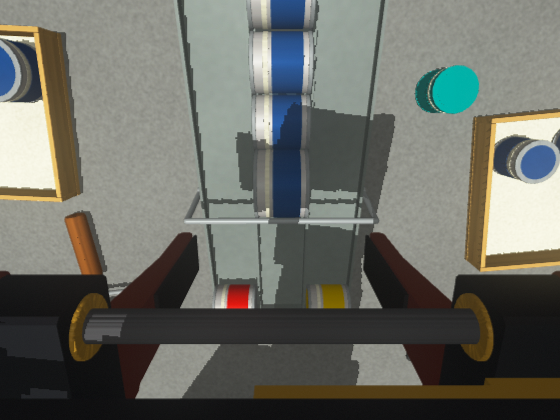

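The wrist pictures show: tray corners (211,45), (356,50), (342,210) and (214,207), with lids at (247,87) and (315,88); bar ends at (188,221) and (372,222); the jammed tin between columns 254 and 311 at row 185.

```bash
python3 - <<'E'
from h import *
np.set_printoptions(precision=4,suppress=True)
w=np.load("w.npz");T1,T2=w["T1"],w["T2"]
C=np.array([plane(0 or "wrist",p,.04,T1) for p in((211,45),(356,50),(342,210),(214,207))]); print(C,C.mean(0))
a,b=[plane("wrist",p,.058,T1) for p in((315,88),(247,87))]; d=b-a; print(a,b,np.linalg.norm(d),"yaw",np.arctan2(-d[0],d[1]))
m=(C[0]+C[1]-C[2]-C[3]); yt=np.arctan2(m[1],m[0]); print("edge yaw",yt,"sizes",np.linalg.norm(C[0]-C[1]),np.linalg.norm(C[1]-C[2]))
l,r=[plane("wrist",p,.128,T2) for p in((188,221),(372,222))]; d=l-r; yr=np.arctan2(-d[0],d[1]); print("bar",l,r,(l+r)/2,np.linalg.norm(d),yr)
tl,tr=[plane("wrist",p,.140,T2) for p in((254,188),(311,188))]; print("tin",tl,tr,(tl+tr)/2,np.linalg.norm(tl-tr))
ey=np.array([-np.sin(yr),np.cos(yr),0]); print("y offset tin-bar",((tl+tr)/2-(l+r)/2)@ey)
g=cv2.imread("pics/w2.png"); print(g[185,240:325].sum(1).tolist())
E
```

```text
[[0.6402 0.4377 0.04  ]
 [0.6542 0.2697 0.04  ]
 [0.4594 0.2537 0.04  ]
 [0.4441 0.4224 0.04  ]] [0.5495 0.3459 0.04  ]
[0.6062 0.3128 0.058 ] [0.5983 0.3904 0.058 ] 0.07799600533550148 yaw 0.10113722806342997
edge yaw 0.07997292482475242 sizes 0.16856414312144335 0.19552145167385676
bar [0.4847 0.0724 0.128 ] [ 0.5061 -0.1095  0.128 ] [ 0.4954 -0.0185  0.128 ] 0.18317076607522673 0.11714897945908664
tin [0.5294 0.0101 0.14  ] [ 0.5359 -0.0425  0.14  ] [ 0.5327 -0.0162  0.14  ] 0.05303071085042147
y offset tin-bar -0.0020874128028048923
[325, 240, 229, 228, 228, 225, 225, 226, 223, 223, 224, 225, 213, 248, 266, 267, 287, 345, 358, 359, 362, 357, 359, 358, 369, 388, 390, 390, 391, 371, 358, 359, 279, 183, 161, 163, 162, 159, 160, 158, 158, 157, 162, 157, 157, 156, 162, 154, 158, 156, 161, 155, 158, 155, 158, 158, 160, 157, 157, 158, 156, 319, 355, 356, 356, 359, 272, 259, 258, 238, 218, 216, 217, 219, 216, 218, 214, 220, 220, 217, 214, 221, 218, 217, 222]
```

```bash
python3 - <<'E'
from h import *
np.set_printoptions(precision=4,suppress=True)
q=quat(.119)
move_pose([.531,-.0163,.18],q); f0=np.array(get_ft_force())
print(movel([.531,-.0163,.104],v=.08,until_force=6),get_tcp_pos(),get_ft_force()-f0)
command_gripper(0.0)
print(get_grip_width()*88,get_finger_force(),get_ft_force()-f0,get_ft_torque(),get_tcp_pos(),get_time())
cv2.imwrite("pics/w3.png",read_camera("side")[165:285,185:345,::-1].repeat(4,0).repeat(4,1))
E
```

```text
False [ 0.5314 -0.0163  0.1044] [-0.1209  0.5427 -2.0438]
51.99869869981447 29.99037265777588 [0.5462 2.3419 0.681 ] [0.3438 0.2214 0.062 ] [ 0.5311 -0.0161  0.1041] 6.05
```

View pics/w3.png

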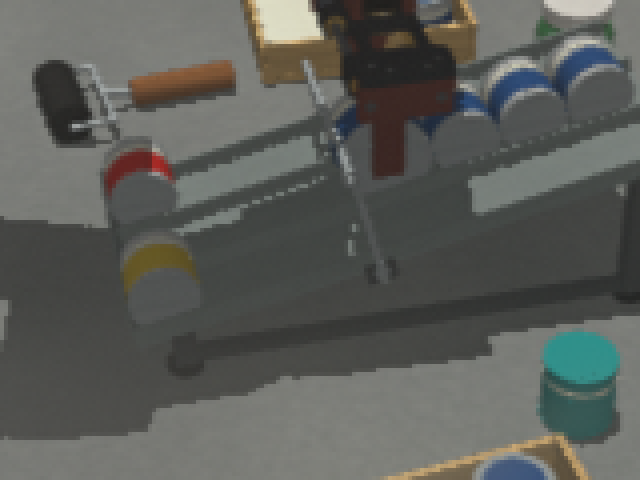

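Gripped squarely at 52 mm, finger on the tin's end face just behind the bar. Now I draw it back and lift it.

```bash
python3 - <<'E'
from h import *
np.set_printoptions(precision=4,suppress=True)
yr=.119; p=np.array(get_tcp_pos()); ex=np.array([np.cos(yr),np.sin(yr),0]); f0=np.array(get_ft_force())
q=p+.018*.974*ex+[0,0,.018*.225+.001]
print(movel(q,v=.03,until_force=18),get_tcp_pos()-p,get_ft_force()-f0,get_grip_width()*88)
p=np.array(get_tcp_pos())
if (p-(q-.006*ex))@ex>0:
    print(movel(p+[0,0,.03],v=.05,until_force=20),get_ft_force()-f0)
    print(movel(p+[0,0,.14],v=.12,until_force=25),get_ft_force()-f0,get_grip_width()*88,get_time(),get_tcp_pos())
cv2.imwrite("pics/w4.png",cv2.resize(read_camera("side")[145:285,185:385,::-1],None,fx=3.5,fy=3.5))
E
```

```text
False [0.0177 0.0021 0.0051] [-1.9373 -2.2826 -6.0809] 52.07707033359044
False [-7.0355 -4.6036  1.9275]
False [-0.5173 -2.1854 -5.6457] 51.62317808287884 8.6833 [ 0.5483 -0.014   0.2484]
```

View pics/w4.png

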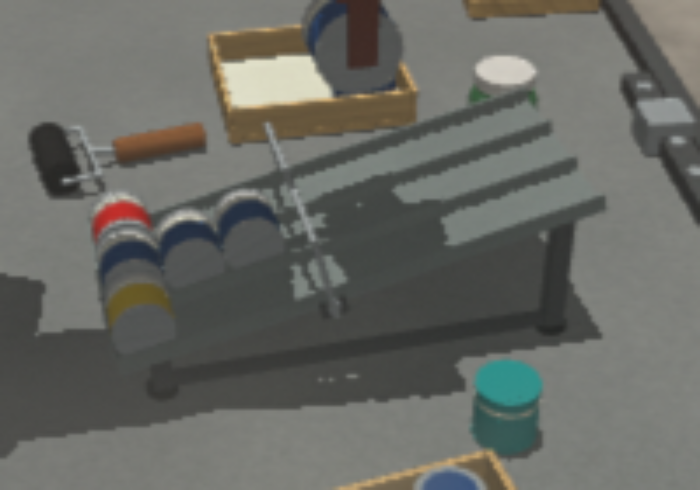

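The tin is out in the fingers, and the three small tins have rolled down to the front stop at crop (130,255), (190,245) and (250,228). Now I place it.

```bash
python3 - <<'E'
from h import *
np.set_printoptions(precision=4,suppress=True)
q=quat(.09); x,y=.5052,.342
move_pose([x,y,.22],q); movel([x,y,.07],v=.12); wait(.2); f0=np.array(get_ft_force())
print(movel([x,y,.024],v=.02,until_force=4),get_tcp_pos(),get_ft_force()-f0,get_time())
z=get_tcp_pos()[2]
if z<.045:
    command_gripper(.75); wait(.3); print(get_grip_width()*88)
    movel([x,y,.22],v=.12); wait(.5)
    T=wristT(); w=read_camera("wrist"); s=read_camera("scene"); print(get_time())
    cv2.imwrite("pics/w5.png",cv2.hconcat([cv2.resize(w,(400,300)),cv2.resize(s[165:345,240:480],(400,300))])[:,:,::-1])
E
```

```text
True [0.5052 0.342  0.033 ] [-0.5269 -0.2239  8.7603] 13.3333
66.138986738489
16.4
```

View pics/w5.png

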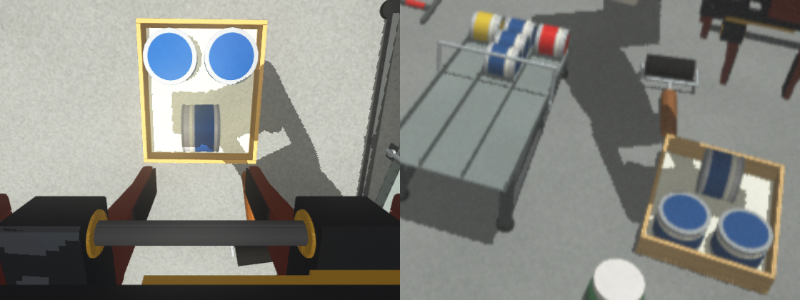

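The large tin lies in the tray's free half at wrist (200,127) with the standing tins untouched, and the three small tins are at the front stop at scene crop (505,45). I'm handing it in.

```bash
python3 -c "
from station import *
wait(1); print(job_done(),get_time())"
```

```text
the job is handed in; nothing more can be done
the job is handed in; nothing more can be done
```

The job is handed in, though the hand-in returned no verdict: the jammed tin was drawn back and lifted out, and it now lies on the floor of the large tins' tray; the three small tins rolled to the front stop, and the last pictures show nothing else moved.

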